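# Catch the drill-bit case lid and let it down

## Robot

A 6-joint arm with a two-finger parallel gripper is mounted at the origin on the work surface. World frame = base frame: x ahead of the robot, y to its left, z up, the work surface at z = 0. Lengths are in mm, angles in rad, forces in N, time in s.
With the tool pointing down it reaches from about 350 to 975 mm from the base axis. Payload 7.1 kg.
Tool frame: the origin (TCP) lies midway between the tips of the shut fingers; the grasp point (between the pads) lies 19 mm behind it (ctrl.grasp_offset is the distance from the TCP to the grasp point, in mm); z points along the fingers, y is the line along which they close (so a half turn about z gives the same grasp; the last joint's range is limited). The gripper opens to 88 mm and grips with 3 to 60 N. Pads are 20 mm wide; open, the fingers measure 115 mm over their backs; the gripper's body (75 mm by 178 mm) begins 61 mm behind the grasp point.
Start: joints at [-1.17, 0.423, 1.63, -0, 1.089, -0.019], TCP at [254.751, -570.707, 222.675] pointing down, gripper open.
Joint ranges: [-3, 3], [-0.9, 2.11], [0.09, 2.58], [-1.31, 4.45], [0.11, 2.69], [-2.54, 2.54]. Speed limits (rad/s): [2.39, 2.39, 3.01, 3.14, 3.14, 3.14].

## Interface

Orientations are given as a rotation vector (axis times angle).
In Python, from workcell import ctrl gives the robot as it stands. The module is installed in compiled form; this text tells all that it offers.
- The arm moves only by the tool servo_tool, never from a script. Its argument "rows" is a list of rows, each a list of 7 numbers: the turn, a rotation vector about the tool's x, y, z as a fraction of full scale, then the shift along the tool's x, y, z as a fraction of full scale, then the finger opening in mm, from 0 to 87.8. A call has 1 to 10 rows; each row is the pose to reach, as a shift and turn from the pose commanded when the call began, along the tool's axes at that moment; what a row does not reach only later rows make up. Full scale, the value 1, is 20 cm for a shift and 1.5 rad for a turn. A row lasts 1/8 s, in which the tool goes at most 62.5 mm and 10.7 degrees, less where a joint would pass 70% of its speed; a pose out of reach is approached as far as the arm can. A call with a number of a shift or a turn outside -1 to 1 is refused whole. A call with a gripper value outside its range is refused whole. The fingers move at their own pace and stop on an object; the grip force is fixed at half the most. Time passes only in rows, so rows that repeat a pose let the fingers close. It gives the time, the measured TCP pose, the force, the opening and the grip force at its end, in the units of the state.
- ctrl.get_obs(): the state, without advancing time (a new reading comes with each control period).
- ctrl.get_image(name): name is "side" or "top"; returns (picture, depth): 384x512x3 uint8, red, green, blue; 384x512 float32, mm along the optical axis (not along the pixel's ray), 0 where there is no reading.
- ctrl.camera_info(name): a dict with "intrinsics" (3x3 intrinsics, pixels), "k1" (the pictures are not rectified: a ray, as slopes to the right and down, at radius r is drawn at 1 + k1 r^2 times it, then the intrinsics apply), "R" (3x3) and "t" (3): a world point X has camera coordinates R X + t. Camera axes: x right, y down, z forward; pixel columns grow to the right and rows downward; lengths in mm; the calibration is good to about 2 mm. A picture is of the moment at which its call begins. camera_info takes no time and is no camera call.
- ctrl.close_job(): hands the job in; it is judged then, once.
The state is a dict: "t": time; "qpos": joint angles; "qvel": joint speeds; "joint_torque": joint torques, N m; "ee_pos": TCP position; "orientation": TCP orientation; "ft_force": force on the tool from outside, world axes, zero at the start; "moment": the same for the moment, N m; "width": finger opening in mm; "grasp_force": force on a finger pad.
Only numpy, scipy, OpenCV 4.12 (cv2) and the standard library are available. Lean on these libraries where they do the work, as an engineer would, in place of code of your own. Each camera call takes 0.05 s, during which the arm holds its last target. There are 200 camera calls.

## Task

Close the green drill-bit case on the joiner's bench without letting its lid bang: tip the upright lid forward with a fingertip, catch it on the outside of the fingers while it is falling and still well open, and lower it slowly and gently until it is fully shut. Only push and support the lid, never pinch or force it, leave the battery, jar and square where they are, and take the hand away at the end.

Things in the scene. Friction and masses are not known exactly. Their poses are not given: they have to be found in the camera images.
- case: dark green drill-bit case, fixed to the bench, 155 mm deep (its x) by 240 mm wide (its y) by 90 mm high (its rim). Origin: centre of its underside, on the bench. Its x axis points from its front to its back, where the lid is hinged; the front faces roughly to the robot. Drill bits stand in its black insert, below the rim
- hinge (a point): point on the hinge line, half-way along it, at the case's back rim, 90.5 mm above the bench; axes as the case. The hinge line runs along the case's y. The lid is a slab 10 mm thick, 240 mm wide, 155 mm deep from the hinge line; its inner face passes through that line
- lip (a point): middle of the front edge of the lid's orange lip, on its inner (lower) face, 190 mm from the hinge line. Turns with the lid: x along the lid to the hinge, z out of its outer face (up when shut). The lip, 10 mm thick and 160 mm wide, continues the lid by 35 mm: shut, it overhangs the case's front with open space under it down to the bench
- lid (a joint): lid angle (rad): 0 shut, 1.57 upright, 1.8 stop. Weighs about 0.4 kg. The stiff, damped hinge lets it stand from 1.38 to 1.65 (farther back it creeps to the stop); tipped below 1.3 it falls by itself, slowly at first, then at 0.45 to 0.7 rad/s, shut in 2 to 5 s. 2 to 4 N at the lip carries it or tips it over. Pushing a sloping finger deeper under the lip while lowering wedges it
- battery: loose black drill battery, 70 x 75 mm and 63 mm high, beside the case; origin at the centre of its underside. Leave alone
- jar: loose amber screw jar with a red cap, 60 mm across, 85 mm high, beside the case; origin at the centre of its underside. Leave alone
- square: loose try square lying flat, dark wooden stock 100 mm long and 16 mm high with a 90 mm steel blade, beside the case; origin under the middle of the stock. Leave alone

How it is judged:
By the outcome, as a careful person would: the job done as asked, in the order asked, and still so for the second after the job is handed in, with the robot touching nothing.
It also fails if it takes over 58 s, if anything falls off the work surface, if the arm or the gripper's body presses on something with over 40 N, if the wrist force passes 120 N, or if a joint passes its speed limit or range.

## Working session

There is one attempt and no reset: what is moved stays moved. The work goes in short steps, Python scripts to look and compute and a tool call to move; the robot and the scene stay as the last step left them, time stands still between calls to the robot, and variables do not carry over. Pictures are saved under pics/ and viewed, at most 10 in all, crops included, and the job is handed in when it is done.

Besides the shell and the picture viewer there is one more tool, called after "Emit:" as name([rows], argument=value, ...), one row to a line, values as JSON. servo_tool: Moves the arm, as the interface text tells. Its arguments: {"type":"object","properties":{"rows":{"type":"array","items":{"type":"array","items":{"type":"number"}}}},"required":["rows"]}

```bash
mkdir -p pics; cat > h.py <<'E'
import numpy as np, cv2
from workcell import ctrl
from scipy.spatial.transform import Rotation as Ro
def grab(n,name):
    im,d=ctrl.get_image(n); cv2.imwrite(f'pics/{name}.png',im[:,:,::-1]); np.save(f'pics/{name}.npy',d); return im,d
def world(n,d,pts):
    c=ctrl.camera_info(n);K=np.array(c['intrinsics']);R=np.array(c['R']);t=np.array(c['t']);k=c['k1']
    out=[]
    for u,v in pts:
        a=cv2.undistortPoints(np.array([[[u,v]]],float),K,np.array([k,0,0,0.]))[0,0]
        z=d[int(round(v)),int(round(u))]
        out.append(R.T@(np.array([a[0]*z,a[1]*z,z])-t))
    return np.array(out)
E
python3 - <<'E'
from h import *
for n in('side','top'):
    grab(n,n+'1');c=ctrl.camera_info(n);print(n,c['k1'],-np.array(c['R']).T@c['t'],np.array(c['R']).round(2).tolist())
o=ctrl.get_obs();print(o['t'],o['ee_pos'],Ro.from_rotvec(o['orientation']).as_matrix().round(3).tolist(),o['width'])
E
```

```text
side -0.10618345974003464 [453.51159814 676.71143521 586.02769216] [[-1.0, -0.08, -0.02], [-0.03, 0.61, -0.79], [0.08, -0.79, -0.61]]
top -0.06138673487767679 [ 357.49339195   27.83490793 1080.239681  ] [[0.01, -1.0, 0.0], [-0.99, -0.01, -0.16], [0.16, 0.0, -0.99]]
0.1 [ 254.54114735 -570.26530674  221.97411274] [[0.913, 0.408, -0.001], [0.408, -0.913, 0.001], [0.0, -0.001, -1.0]] 87.80093957726818
```

View pics/side1.png

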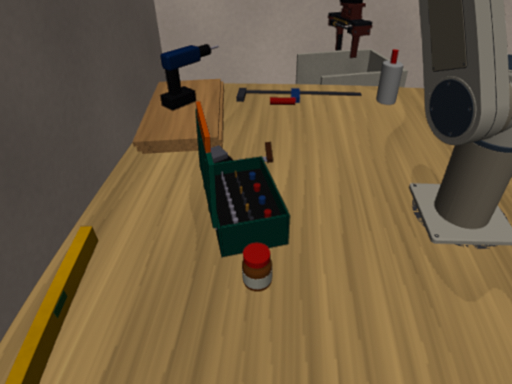

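View pics/top1.png

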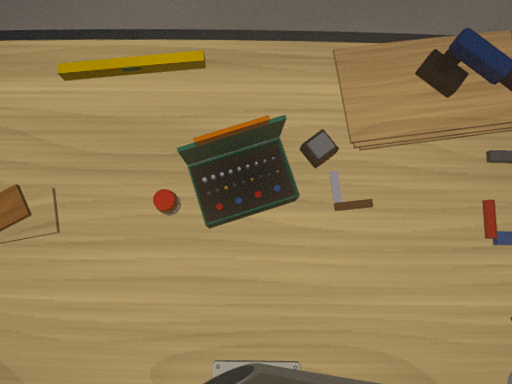

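The case is at about (245,180) in the top view, turned some 17°. Its lid is upright at (235,140), with the orange lip at (232,130). The jar is at (165,201), the battery at (319,148) and the square at (350,203). Next I'll enlarge the case.

```bash
python3 - <<'E'
from h import *
im=cv2.imread('pics/top1.png')[105:240,140:340];cv2.imwrite('pics/c1.png',cv2.resize(im,None,fx=4,fy=4,interpolation=cv2.INTER_CUBIC))
d=np.load('pics/top1.npy')
P=[(209,223),(212,222),(240,215),(270,205),(294,196),(297,193),(291,160),(198,190),(205,212),(200,139),(232,131),(267,120),(182,149),(284,120),(165,201),(319,145)]
for p,w in zip(P,world('top',d,P)):print(p,w.round(0))
# orange lip and green via depth
im=cv2.imread('pics/top1.png').astype(int);b,g,r=im[...,0],im[...,1],im[...,2]
m=(r>150)&(g<120)&(g>50)&(b<60);m[:, :190]=0;m[:,275:]=0;m[145:]=0;m[:110]=0
v,u=np.nonzero(m);W=world('top',d,list(zip(u,v)));W=W[(W[:,2]>150)]
print('top lip',len(W),W.min(0),W.max(0),W.mean(0))
zt=W[W[:,2]>np.percentile(W[:,2],60)];print(np.polyfit(zt[:,1],zt[:,0],1),zt.mean(0))
np.set_printoptions(suppress=True)
im=cv2.imread('pics/side1.png').astype(int);b,g,r=im[...,0],im[...,1],im[...,2];ds=np.load('pics/side1.npy')
m=(r>150)&(g<140)&(g>40)&(b<60);m[:,:190]=0;m[:,220:]=0;m[:95]=0;m[160:]=0
v,u=np.nonzero(m);W=world('side',ds,list(zip(u,v)));print('side lip',len(W),W.min(0),W.max(0),W.mean(0))
E
```

```text
(209, 223) [444. 118.  90.]
(212, 222) [447. 111.  88.]
(240, 215) [466.  45.  80.]
(270, 205) [490. -27.  91.]
(294, 196) [513. -86.  90.]
(297, 193) [521. -93.  86.]
(291, 160) [625. -88.   0.]
(198, 190) [529. 151.  62.]
(205, 212) [475. 133.  50.]
(200, 139) [596. 124. 279.]
(232, 131) [615.  60. 276.]
(267, 120) [638. -10. 278.]
(182, 149) [584. 165. 245.]
(284, 120) [654. -48. 234.]
(165, 201) [497. 228.  83.]
(319, 145) [ 649. -152.   66.]
top lip 338 [357.49339195 -12.02116673 275.79079307] [ 646.56304482  136.27339383 1080.239681  ] [618.41596022  62.73528851 282.35160534]
[-2.87860307e-01  6.34741909e+02] [615.65754113  66.29732177 287.16701958]
side lip 104 [453.51159814  -4.55309012 277.96130973] [643.4674886  676.71143521 586.02769216] [613.71969499  79.4235479  282.49125203]
```

View pics/c1.png

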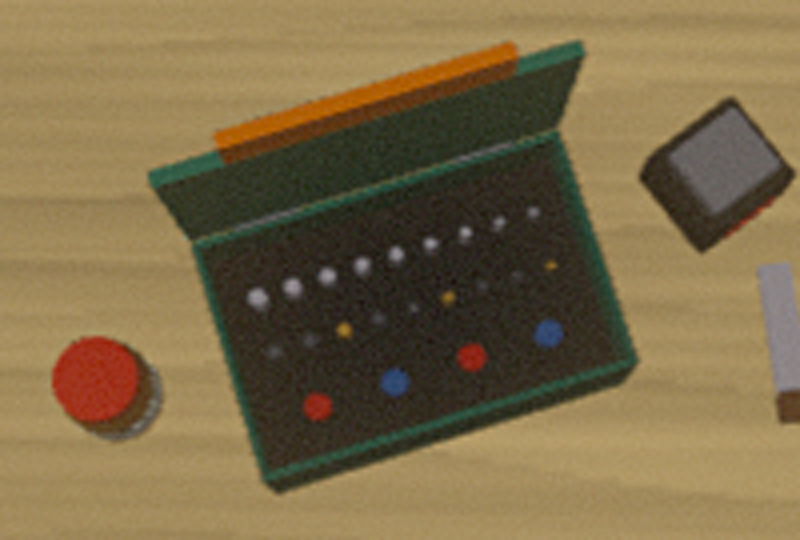

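```bash
cat >> h.py <<'E'
def ray(n,uv,z):
    c=ctrl.camera_info(n);K=np.array(c['intrinsics']);R=np.array(c['R']);t=np.array(c['t'])
    a=cv2.undistortPoints(np.array([[uv]],float),K,np.array([c['k1'],0,0,0.]))[0,0]
    o=-R.T@t;d=R.T@np.array([a[0],a[1],1]);return o+d*(z-o[2])/d[2]
E
python3 - <<'E'
from h import *
np.set_printoptions(suppress=True,precision=3)
c=lambda u,v:(140+u/4-.4,105+v/4-.4)
FL,FR,BL,BR=[ray('top',c(*p),90) for p in((268,480),(636,358),(195,242),(561,133))]
print(FL,FR,BL,BR)
print('w',np.linalg.norm(FL-FR),np.linalg.norm(BL-BR),'d',np.linalg.norm(FL-BL),np.linalg.norm(FR-BR))
for a,b in((FL,FR),(BL,BR)):print(np.arctan2(-(b-a)[0],(b-a)[1])+np.pi if 0 else np.arctan2((b-a)[0],-(b-a)[1]))
for a,b in((FL,BL),(FR,BR)):print(np.arctan2((b-a)[1],(b-a)[0]))
# lip front corners at z~281
for p in((217,133),(513,45)):print(ray('top',c(*p),281))
print('batt',ray('top',c(725,165),63),'sq',ray('top',(353,204.5),16))
# model fk orientation check
q=ctrl.get_obs()['qpos'];R=Ro.from_euler('ZYZYZ',[q[0],q[1]+q[2],q[3],q[4],q[5]]).as_matrix();print(np.c_[R[:,1],-R[:,0],R[:,2]])
E
```

```text
[440.571 124.09   90.   ] [517.736 -96.741  90.   ] [585.911 173.279  90.   ] [658.451 -51.134  90.   ]
w 233.92437203595404 235.84536993779165 d 153.43810774367233 147.92172454588888
0.33616533044617447
0.31264258766233816
0.3263397398506367
0.3134260225646179
[597.951 136.355 281.   ]
[646.233 -11.628 281.   ]
batt [ 647.283 -157.759   63.   ] sq [ 504.306 -248.004   16.   ]Traceback (most recent call last):
  File "<stdin>", line 13, in <module>
  File "scipy/spatial/transform/_rotation.pyx", line 1413, in scipy.spatial.transform._rotation.Rotation.from_euler
ValueError: Expected axis specification to be a non-empty string of upto 3 characters, got ZYZYZ
```

```bash
cat >> h.py <<'E'
np.set_printoptions(suppress=True,precision=3)
H=np.array([624.3,61.6,0]);psi=.317
XC=np.array([np.cos(psi),np.sin(psi),0]);YC=np.array([-np.sin(psi),np.cos(psi),0])
def Rt(az=100,s=15,up=1):
    a,s=np.radians([az,s]);z=np.array([np.cos(a)*np.cos(s),np.sin(a)*np.cos(s),-np.sin(s)])
    y=up*np.cross(z,[0,0,1]);y=-y/np.linalg.norm(y);y=-y
    x=np.cross(y,z);return np.c_[x,y,z]
def cs(p): d=np.array(p)-H;return np.array([d@XC,d@YC,p[2]])
def st():
    o=ctrl.get_obs();R=Ro.from_rotvec(o['orientation']).as_matrix()
    print('t',o['t'],'case',cs(o['ee_pos']),'w',o['ee_pos'],'q',o['qpos'],'F',o['ft_force'],'wid',o['width']);return o,R
def go(x,y,z,Rg=None):
    o=ctrl.get_obs();R=Ro.from_rotvec(o['orientation']).as_matrix();w=H+x*XC+y*YC;w[2]=z
    r=Ro.from_matrix(R.T@Rg).as_rotvec()/1.5 if Rg is not None else np.zeros(3)
    print('row',r,(R.T@(w-o['ee_pos']))/200,'world',w)
E
python3 - <<'E'
from h import *
st()
for up in(1,-1):
    print(Rt(up=up).round(2).tolist());go(60,-220,300,Rt(up=up))
E
```

```text
t 0.1 case [-548.299 -485.122  221.974] w [ 254.541 -570.265  221.974] q [-1.17   0.424  1.631 -0.     1.089 -0.019] F [0.032 0.287 0.532] wid 87.80093957726818
[[-0.04, 0.98, -0.17], [0.25, 0.17, 0.95], [0.97, -0.0, -0.26]]
row [ 0.572  0.733 -0.747] [ 3.161 -1.007 -0.389] world [ 749.888 -128.735  300.   ]
[[0.04, -0.98, -0.17], [-0.25, -0.17, 0.95], [-0.97, 0.0, -0.26]]
row [ 0.777 -0.606  1.014] [ 3.161 -1.007 -0.389] world [ 749.888 -128.735  300.   ]
```

Emit:
servo_tool([
  [0.19,0.24,-0.25,0.31,-0.08,-0.13,0],
  [0.38,0.49,-0.5,0.62,-0.16,-0.27,0],
  [0.572,0.733,-0.747,0.93,-0.24,-0.4,0],
  [0.572,0.733,-0.747,0.93,-0.24,-0.4,0],
  [0.572,0.733,-0.747,0.93,-0.24,-0.4,0],
  [0.572,0.733,-0.747,0.93,-0.24,-0.4,0],
  [0.572,0.733,-0.747,0.93,-0.24,-0.4,0],
  [0.572,0.733,-0.747,0.93,-0.24,-0.4,0],
  [0.572,0.733,-0.747,0.93,-0.24,-0.4,0],
  [0.572,0.733,-0.747,0.93,-0.24,-0.4,0],
])

```text
t: 1.35
ee_pos: [405.0, -451.0, 300.6]
orientation: [-1.247, -1.49, -0.962]
ft_force: [0.3, -0.4, -0.3]
width: 0.4
grasp_force: 0.0
```

```bash
python3 - <<'E'
from h import *
o,R=st();print(R);go(60,-220,300,Rt())
E
```

```text
t 1.35 case [-368.126 -418.698  300.578] w [ 405.031 -450.987  300.578] q [-1.034  0.951  1.02   0.526  2.395 -1.073] F [ 0.339 -0.438 -0.31 ] wid 0.4409016589456753
[[-0.046  0.984 -0.17 ]
 [ 0.251  0.176  0.952]
 [ 0.967  0.001 -0.255]]
row [-0.001 -0.003  0.001] [0.323 1.981 1.242] world [ 749.888 -128.735  300.   ]
```

Emit:
servo_tool([
  [0,0,0,0.04,0.25,0.155,0],
  [0,0,0,0.08,0.5,0.31,0],
  [0,0,0,0.12,0.75,0.465,0],
  [0,0,0,0.16,0.99,0.62,0],
  [0,0,0,0.16,0.99,0.62,0],
  [0,0,0,0.16,0.99,0.62,0],
])

```text
t: 2.1
ee_pos: [577.5, -290.6, 300.8]
orientation: [-1.253, -1.493, -0.959]
ft_force: [0.9, -0.6, 1.5]
width: 0.9
grasp_force: 0.0
```

```bash
python3 - <<'E'
from h import *
o,R=st();go(60,-180,300,Rt())
E
```

```text
t 2.1 case [-154.303 -320.1    300.848] w [ 577.466 -290.65   300.848] q [-0.763  0.924  1.071  0.797  2.217 -0.829] F [ 0.934 -0.576  1.48 ] wid 0.8897995950394083
row [-0.     0.001 -0.   ] [0.216 0.962 0.817] world [737.42  -90.728 300.   ]
```

Emit:
servo_tool([
  [0,0,0,0.05,0.24,0.2,0],
  [0,0,0,0.11,0.48,0.41,0],
  [0,0,0,0.16,0.72,0.62,0],
  [0,0,0,0.21,0.96,0.82,0],
  [0,0,0,0.21,0.96,0.82,0],
  [0,0,0,0.21,0.96,0.82,0],
])

```text
t: 2.85
ee_pos: [736.9, -91.9, 298.7]
orientation: [-1.254, -1.492, -0.96]
ft_force: [-0.9, 0.9, 0.1]
width: 0.8
grasp_force: 0.0
```

```bash
python3 - <<'E'
from h import *
o,R=st();go(50,-55,264,Rt())
E
```

```text
t 2.85 case [  59.165 -180.994  298.651] w [736.936 -91.933 298.651] q [-0.469  0.956  1.008  1.031  2.02  -0.608] F [-0.863  0.916  0.112] wid 0.7918613898260367
row [ 0.     0.001 -0.001] [-0.007 -0.135  0.641] world [688.953  24.926 264.   ]
```

Emit:
servo_tool([
  [0,0,0,0,-0.04,0.22,0],
  [0,0,0,0,-0.09,0.44,0],
  [0,0,0,-0.01,-0.13,0.64,0],
  [0,0,0,-0.01,-0.13,0.64,0],
  [0,0,0,-0.01,-0.13,0.64,0],
])

```text
t: 3.48
ee_pos: [690.8, 23.7, 264.3]
orientation: [-1.255, -1.493, -0.962]
ft_force: [0.3, 0.8, -0.1]
width: 0.7
grasp_force: 0.0
```

```bash
python3 - <<'E'
from h import *
a,_=grab('top','t2');b,_=grab('side','s2')
f=lambda im:cv2.resize(im,None,fx=3,fy=3)[:,:,::-1]
cv2.imwrite('pics/m2.png',np.hstack([f(a[85:265,170:300]),f(b[60:240,180:310])]))
st();go(30,-55,264,Rt());go(-55,-55,264,Rt())
E
```

```text
t 3.575 case [ 51.787 -56.807 264.241] w [691.215  23.766 264.241] q [-0.365  0.865  1.291  1.037  1.841 -0.734] F [ 1.402  0.505 -0.487] wid 0.4137823199557951
row [0.002 0.002 0.   ] [-0.003 -0.109 -0.006] world [669.95   18.692 264.   ]
row [0.002 0.002 0.   ] [-0.018 -0.53  -0.066] world [589.185  -7.804 264.   ]
```

View pics/m2.png

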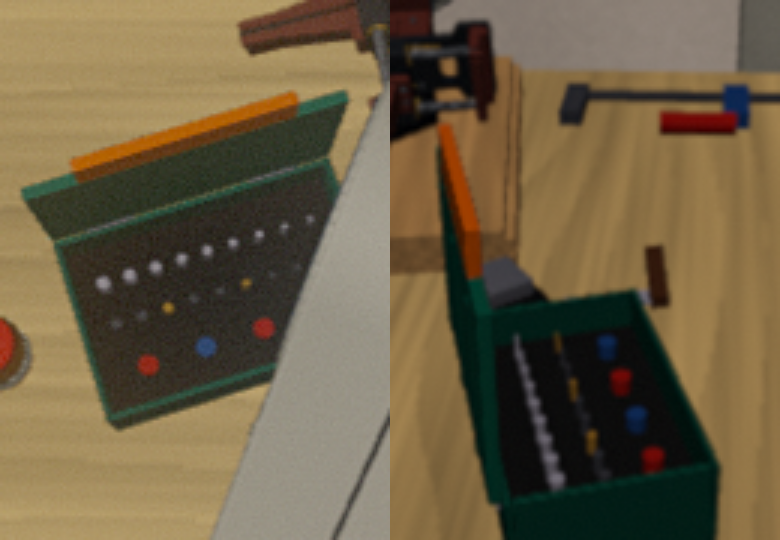

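The fingers are behind the lid's right end, level with the lip (at (250–380,40) in the top crop), and the lid is still upright. Now I'll push.

Emit:
servo_tool([
  [0,0,0,0,-0.1,-0.01,0],
  [0,0,0,-0.01,-0.15,-0.02,0],
  [0,0,0,-0.02,-0.2,-0.02,0],
  [0,0,0,-0.02,-0.25,-0.03,0],
  [0,0,0,-0.03,-0.3,-0.03,0],
  [0,0,0,-0.03,-0.35,-0.04,0],
  [0,0,0,-0.04,-0.4,-0.05,0],
  [0,0,0,-0.05,-0.45,-0.06,0],
])

```text
t: 4.58
ee_pos: [603.7, -3.6, 257.1]
orientation: [-1.253, -1.493, -0.959]
ft_force: [0.4, 1.3, -0.1]
width: 0.7
grasp_force: 0.6
```

```bash
cat >> h.py <<'E'
def ang(name):
    im,d=grab('side',name);r,g,b=[im[...,i].astype(int) for i in range(3)]
    m=(r>110)&(g<.62*r)&(g>.25*r)&(b<.35*r)&(d>0);v,u=np.nonzero(m);W=world('side',d,list(zip(u,v)))
    C=np.c_[(W-H)@XC,(W-H)@YC,W[:,2]-90.5];r=np.hypot(C[:,0],C[:,2])
    k=(abs(C[:,1])<90)&(r>145)&(r<205)&(C[:,2]>-5);C=C[k]
    th=np.arctan2(C[:,2],-C[:,0]);print('n',k.sum(),'theta',np.percentile(th,[10,50,90]));return C
E
python3 - <<'E'
from h import *
o,R=st();ang('s3')
E
```

```text
t 4.575 case [-39.895 -55.546 257.146] w [603.707  -3.614 257.146] q [-0.443  0.788  1.483  0.953  1.834 -0.869] F [ 0.437  1.31  -0.11 ] wid 0.7041901504199314
n 240 theta [1.205 1.228 1.246]
```

```bash
python3 - <<'E'
from h import *
for p in((-38,298),(-95,300),(-155,295),(-180,240),(-172,200)):go(p[0],-55,p[1])
E
```

```text
row [0. 0. 0.] [ 0.2    0.014 -0.048] world [605.338  -2.505 298.   ]
row [0. 0. 0.] [ 0.199 -0.268 -0.09 ] world [551.178 -20.273 300.   ]
row [0. 0. 0.] [ 0.163 -0.565 -0.124] world [494.167 -38.976 295.   ]
row [0. 0. 0.] [-0.107 -0.688 -0.07 ] world [470.413 -46.769 240.   ]
row [0. 0. 0.] [-0.299 -0.649 -0.012] world [478.014 -44.275 200.   ]
```

Emit:
servo_tool([
  [0,0,0,0.2,0.02,-0.05,0],
  [0,0,0,0.2,-0.27,-0.09,0],
  [0,0,0,0.16,-0.56,-0.12,0],
  [0,0,0,-0.1,-0.69,-0.07,0],
  [0,0,0,-0.26,-0.69,-0.03,0],
])

```text
t: 5.25
ee_pos: [470.0, -47.1, 207.7]
orientation: [-1.254, -1.491, -0.96]
ft_force: [0.3, -0.4, -0.5]
width: 0.3
grasp_force: 0.0
```

```bash
python3 - <<'E'
from h import *
st();ang('s4')
for th in(1.1,1.05,1.0,.95,.9,.85,.8):
  print(th);go(-172*np.cos(th)-10.4,-55,90.5+172*np.sin(th)-16.5)
E
```

```text
t 5.25 case [-180.501  -55.152  207.683] w [469.984 -47.069 207.683] q [-0.599  0.762  1.723  0.785  1.777 -1.106] F [ 0.295 -0.393 -0.489] wid 0.3340898495565349
n 249 theta [1.132 1.157 1.173]
1.1
row [0. 0. 0.] [0.129 0.455 0.031] world [557.431 -18.221 227.288]
1.05
row [0. 0. 0.] [0.107 0.418 0.031] world [550.245 -20.579 223.197]
1.0
row [0. 0. 0.] [0.084 0.382 0.032] world [543.261 -22.87  218.733]
0.95
row [0. 0. 0.] [0.059 0.346 0.033] world [536.498 -25.089 213.907]
0.9
row [0. 0. 0.] [0.033 0.313 0.035] world [529.973 -27.229 208.732]
0.85
row [0. 0. 0.] [0.005 0.28  0.038] world [523.702 -29.287 203.22 ]
0.8
row [0. 0. 0.] [-0.024  0.249  0.041] world [517.7   -31.256 197.385]
```

Emit:
servo_tool([
  [0,0,0,0.03,0.15,0.02,0],
  [0,0,0,0.06,0.3,0.03,0],
  [0,0,0,0.06,0.346,0.033,0],
  [0,0,0,0.06,0.346,0.033,0],
])

```text
t: 5.8
ee_pos: [538.1, -25.0, 218.5]
orientation: [-1.252, -1.494, -0.959]
ft_force: [0.1, 0.0, 0.3]
width: 0.6
grasp_force: 0.0
```

```bash
python3 - <<'E'
from h import *
st();ang('s5')
E
```

```text
t 5.8 case [-108.926  -55.378  218.535] w [538.063 -24.974 218.535] q [-0.514  0.79   1.609  0.87   1.796 -1.005] F [0.094 0.004 0.33 ] wid 0.5571765126432813
n 391 theta [1.057 1.092 1.101]
```

Emit:
servo_tool([
  [0,0,0,0,0,0,0],
  [0,0,0,0,0,0,0],
  [0,0,0,0,0,0,0],
])

```text
t: 6.22
ee_pos: [538.1, -25.3, 218.5]
orientation: [-1.253, -1.493, -0.96]
ft_force: [-0.7, 0.4, -0.3]
width: 0.5
grasp_force: 0.0
```

```bash
python3 - <<'E'
from h import *
st();ang('s6')
for th in(.95,.9,.85,.8,.75,.7,.65,.6,.55,.5):
  print(th);go(-172*np.cos(th)-10.4,-55,90.5+172*np.sin(th)-16.5)
E
```

```text
t 6.225 case [-108.961  -55.761  218.466] w [538.15  -25.347 218.466] q [-0.515  0.79   1.609  0.871  1.796 -1.005] F [-0.747  0.441 -0.35 ] wid 0.5092741062443779
n 632 theta [0.988 1.014 1.021]
0.95
row [0. 0. 0.] [-0.021 -0.008  0.008] world [536.498 -25.089 213.907]
0.9
row [0. 0. 0.] [-0.048 -0.042  0.01 ] world [529.973 -27.229 208.732]
0.85
row [0. 0. 0.] [-0.075 -0.075  0.013] world [523.702 -29.287 203.22 ]
0.8
row [0. 0. 0.] [-0.105 -0.106  0.016] world [517.7   -31.256 197.385]
0.75
row [0. 0. 0.] [-0.135 -0.136  0.02 ] world [511.983 -33.131 191.242]
0.7
row [0. 0. 0.] [-0.168 -0.164  0.025] world [506.564 -34.909 184.805]
0.65
row [0. 0. 0.] [-0.201 -0.191  0.03 ] world [501.459 -36.584 178.092]
0.6
row [0. 0. 0.] [-0.236 -0.216  0.035] world [496.678 -38.152 171.119]
0.55
row [0. 0. 0.] [-0.271 -0.239  0.042] world [492.234 -39.61  163.902]
0.5
row [0. 0. 0.] [-0.308 -0.26   0.048] world [488.139 -40.953 156.461]
```

Emit:
servo_tool([
  [0,0,0,-0.006,-0.004,0,0],
  [0,0,0,-0.012,-0.01,0,0],
  [0,0,0,-0.019,-0.016,0.002,0],
  [0,0,0,-0.025,-0.024,0.004,0],
  [0,0,0,-0.032,-0.032,0.006,0],
  [0,0,0,-0.039,-0.04,0.008,0],
])

```text
t: 7.02
ee_pos: [530.5, -27.0, 210.4]
orientation: [-1.253, -1.493, -0.96]
ft_force: [0.3, -0.8, -0.4]
width: 0.6
grasp_force: 0.2
```

```bash
python3 - <<'E'
from h import *
st();ang('s7')
E
```

```text
t 7.025 case [-116.763  -54.988  210.38 ] w [530.495 -27.045 210.38 ] q [-0.522  0.796  1.623  0.86   1.786 -1.025] F [ 0.311 -0.806 -0.407] wid 0.5948285869285244
n 650 theta [0.919 0.939 0.945]
```

```bash
python3 - <<'E'
from h import *
im=cv2.imread('pics/s7.png')[90:260,160:330];cv2.imwrite('pics/c7.png',cv2.resize(im,None,fx=3.5,fy=3.5,interpolation=cv2.INTER_CUBIC))
E
```

```text
(no output)
```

View pics/c7.png

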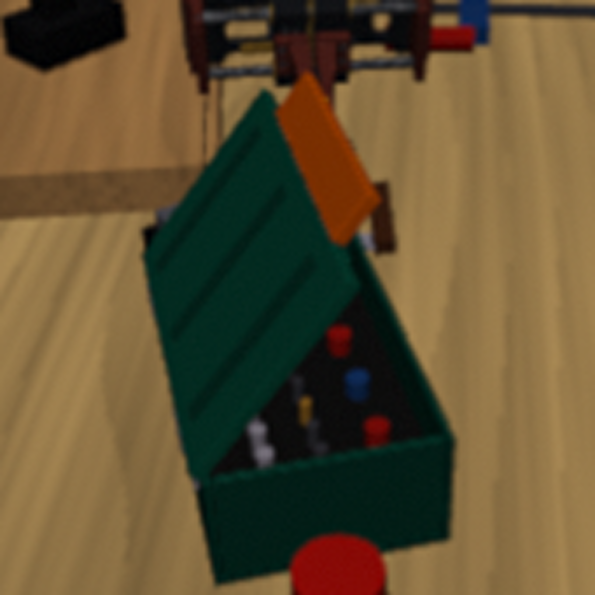

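The lid, with its orange lip at (330,150) in the crop, rests over the fingers at about 0.93 rad. The hand body is beyond the lid's far side, with clearance. Next I'll hold briefly to confirm the catch.

Emit:
servo_tool([
  [0,0,0,0,0,0,0],
  [0,0,0,0,0,0,0],
  [0,0,0,0,0,0,0],
  [0,0,0,0,0,0,0],
])

```text
t: 7.58
ee_pos: [530.6, -27.0, 210.5]
orientation: [-1.253, -1.493, -0.96]
ft_force: [-0.4, -0.4, -0.6]
width: 0.3
grasp_force: 0.7
```

```bash
python3 - <<'E'
from h import *
st();ang('s8')
E
```

```text
t 7.575 case [-116.665  -54.982  210.484] w [530.586 -27.009 210.484] q [-0.522  0.796  1.622  0.86   1.787 -1.025] F [-0.388 -0.438 -0.605] wid 0.2664631995804962
n 655 theta [0.919 0.938 0.945]
```

Caught: it holds still. I'll lower it along the arc at about 0.2 rad/s.

```bash
cat >> h.py <<'E'
def arc(ths,r=172.5,y=-55):
  for th in ths: go(-r*np.cos(th)-10.4,y,90.5+r*np.sin(th)-16.5)
E
python3 - <<'E'
from h import *
arc([.909,.859,.809,.759,.709,.659])
E
```

```text
row [0. 0. 0.] [-0.002  0.001  0.001] world [530.837 -26.946 210.083]
row [0. 0. 0.] [-0.03  -0.032  0.003] world [524.501 -29.025 204.615]
row [0. 0. 0.] [-0.059 -0.063  0.006] world [518.432 -31.016 198.821]
row [0. 0. 0.] [-0.089 -0.094  0.01 ] world [512.645 -32.914 192.714]
row [0. 0. 0.] [-0.121 -0.122  0.014] world [507.156 -34.715 186.31 ]
row [0. 0. 0.] [-0.155 -0.149  0.019] world [501.978 -36.413 179.626]
```

Emit:
servo_tool([
  [0,0,0,-0.014,-0.016,0.002,0],
  [0,0,0,-0.029,-0.032,0.003,0],
  [0,0,0,-0.043,-0.048,0.004,0],
  [0,0,0,-0.058,-0.064,0.006,0],
  [0,0,0,-0.073,-0.079,0.008,0],
  [0,0,0,-0.088,-0.094,0.01,0],
  [0,0,0,-0.104,-0.108,0.012,0],
  [0,0,0,-0.12,-0.122,0.014,0],
  [0,0,0,-0.137,-0.136,0.016,0],
  [0,0,0,-0.154,-0.149,0.019,0],
])

```text
t: 8.88
ee_pos: [501.8, -36.5, 179.5]
orientation: [-1.253, -1.493, -0.96]
ft_force: [0.0, 0.4, -0.2]
width: 0.2
grasp_force: 0.3
```

```bash
python3 - <<'E'
from h import *
st();ang('s9')
arc([.66,.61,.56,.51,.46,.41])
E
```

```text
t 8.875 case [-146.965  -55.057  179.526] w [501.819 -36.525 179.526] q [-0.557  0.827  1.667  0.819  1.753 -1.097] F [ 0.022  0.373 -0.235] wid 0.2358814315129039
n 700 theta [0.684 0.693 0.699]
row [0. 0. 0.] [ 0.003  0.003 -0.001] world [502.079 -36.38  179.763]
row [0. 0. 0.] [-0.031 -0.022  0.005] world [497.218 -37.975 172.82 ]
row [0. 0. 0.] [-0.067 -0.046  0.011] world [492.693 -39.459 165.63 ]
row [0. 0. 0.] [-0.103 -0.067  0.018] world [488.515 -40.83  158.211]
row [0. 0. 0.] [-0.141 -0.087  0.025] world [484.695 -42.083 150.581]
row [0. 0. 0.] [-0.18  -0.105  0.032] world [481.242 -43.216 142.76 ]
```

Emit:
servo_tool([
  [0,0,0,-0.016,-0.012,0.002,0],
  [0,0,0,-0.033,-0.023,0.005,0],
  [0,0,0,-0.05,-0.035,0.008,0],
  [0,0,0,-0.067,-0.046,0.011,0],
  [0,0,0,-0.085,-0.057,0.015,0],
  [0,0,0,-0.103,-0.067,0.018,0],
  [0,0,0,-0.122,-0.077,0.021,0],
  [0,0,0,-0.141,-0.087,0.025,0],
  [0,0,0,-0.16,-0.096,0.029,0],
  [0,0,0,-0.178,-0.105,0.032,0],
])

```text
t: 10.18
ee_pos: [481.8, -43.2, 143.4]
orientation: [-1.253, -1.493, -0.96]
ft_force: [0.8, -0.9, -1.0]
width: 0.6
grasp_force: 0.4
```

```bash
python3 - <<'E'
from h import *
o,_=st();ang('s10')
arc([.41,.36,.31,.26,.21])
im=cv2.imread('pics/s10.png')[90:260,160:330];cv2.imwrite('pics/c10.png',cv2.resize(im,None,fx=3.5,fy=3.5,interpolation=cv2.INTER_CUBIC))
E
```

```text
t 10.175 case [-168.083  -55.156  143.42 ] w [481.785 -43.202 143.42 ] q [-0.583  0.876  1.69   0.788  1.713 -1.16 ] F [ 0.835 -0.926 -1.031] wid 0.6370920175978464
n 688 theta [0.447 0.454 0.461]
row [0. 0. 0.] [-0.001 -0.001  0.001] world [481.242 -43.216 142.76 ]
row [0. 0. 0.] [-0.041 -0.017  0.009] world [478.164 -44.226 134.767]
row [0. 0. 0.] [-0.08  -0.031  0.017] world [475.47  -45.11  126.623]
row [0. 0. 0.] [-0.121 -0.043  0.026] world [473.166 -45.865 118.346]
row [0. 0. 0.] [-0.162 -0.053  0.036] world [471.258 -46.491 109.959]
```

View pics/c10.png

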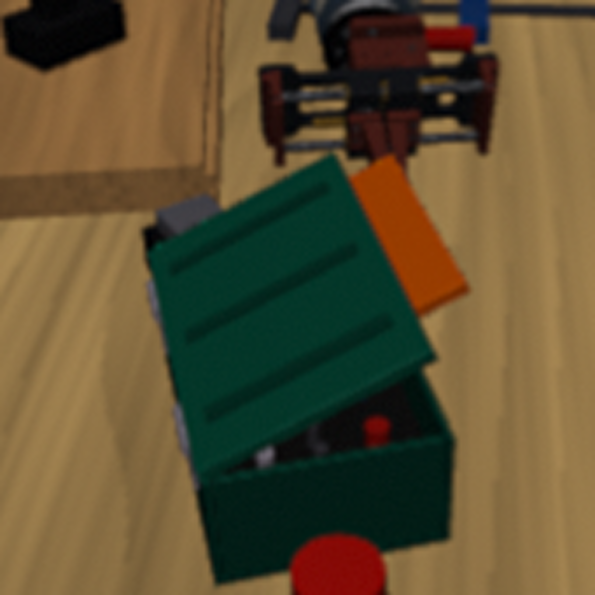

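The lid is at about 0.43 rad with its lip on the closed fingertips at (385,165). The hand body clears the lid's far edge, so I'll continue.

Emit:
servo_tool([
  [0,0,0,-0.02,-0.008,0.004,0],
  [0,0,0,-0.04,-0.016,0.009,0],
  [0,0,0,-0.06,-0.024,0.013,0],
  [0,0,0,-0.08,-0.031,0.017,0],
  [0,0,0,-0.1,-0.037,0.021,0],
  [0,0,0,-0.12,-0.043,0.026,0],
  [0,0,0,-0.14,-0.048,0.031,0],
  [0,0,0,-0.16,-0.053,0.036,0],
])

```text
t: 11.22
ee_pos: [471.7, -46.4, 110.7]
orientation: [-1.253, -1.493, -0.96]
ft_force: [0.4, -0.5, -0.9]
width: 0.6
grasp_force: 0.5
```

```bash
python3 - <<'E'
from h import *
o,_=st();ang('s11')
arc([.21,.16,.11,.06,.03,0,-.03])
E
```

```text
t 11.225 case [-178.714  -55.074  110.679] w [471.658 -46.439 110.679] q [-0.596  0.927  1.694  0.771  1.68  -1.203] F [ 0.4   -0.509 -0.897] wid 0.627243278516989
n 666 theta [0.251 0.259 0.266]
row [0. 0. 0.] [-0.001 -0.001  0.   ] world [471.258 -46.491 109.959]
row [0. 0. 0.] [-0.043 -0.009  0.01 ] world [469.751 -46.986 101.482]
row [0. 0. 0.] [-0.084 -0.015  0.02 ] world [468.648 -47.348  92.937]
row [0. 0. 0.] [-0.126 -0.018  0.031] world [467.952 -47.576  84.344]
row [0. 0. 0.] [-0.151 -0.019  0.038] world [467.731 -47.649  79.174]
row [0. 0. 0.] [-0.176 -0.02   0.044] world [467.657 -47.673  74.   ]
row [0. 0. 0.] [-0.201 -0.019  0.051] world [467.731 -47.649  68.826]
```

Emit:
servo_tool([
  [0,0,0,-0.013,-0.003,0.003,0],
  [0,0,0,-0.026,-0.006,0.006,0],
  [0,0,0,-0.039,-0.009,0.009,0],
  [0,0,0,-0.052,-0.011,0.012,0],
  [0,0,0,-0.065,-0.013,0.015,0],
  [0,0,0,-0.078,-0.015,0.018,0],
  [0,0,0,-0.091,-0.016,0.021,0],
  [0,0,0,-0.103,-0.017,0.025,0],
  [0,0,0,-0.114,-0.018,0.028,0],
  [0,0,0,-0.124,-0.018,0.03,0],
])

```text
t: 12.52
ee_pos: [468.1, -47.6, 85.3]
orientation: [-1.253, -1.493, -0.959]
ft_force: [-0.9, -1.1, -0.9]
width: 0.6
grasp_force: 0.6
```

```bash
python3 - <<'E'
from h import *
o,_=st();ang('s12')
arc([.06,.03,0,-.03,-.06,-.1])
E
```

```text
t 12.525 case [-182.486  -55.087   85.316] w [468.078 -47.627  85.316] q [-0.601  0.97   1.686  0.764  1.656 -1.229] F [-0.882 -1.101 -0.948] wid 0.5904470717818253
n 630 theta [0.108 0.116 0.123]
row [0. 0. 0.] [-0.004 -0.     0.001] world [467.952 -47.576  84.344]
row [0. 0. 0.] [-0.029 -0.001  0.008] world [467.731 -47.649  79.174]
row [0. 0. 0.] [-0.054 -0.002  0.015] world [467.657 -47.673  74.   ]
row [0. 0. 0.] [-0.079 -0.001  0.021] world [467.731 -47.649  68.826]
row [0. 0. 0.] [-0.104 -0.     0.028] world [467.952 -47.576  63.656]
row [0. 0. 0.] [-0.137  0.003  0.038] world [468.476 -47.404  56.779]
```

Emit:
servo_tool([
  [0,0,0,-0.006,0,0.002,0],
  [0,0,0,-0.012,0,0.003,0],
  [0,0,0,-0.018,-0.001,0.005,0],
  [0,0,0,-0.024,-0.001,0.006,0],
  [0,0,0,-0.03,-0.001,0.008,0],
  [0,0,0,-0.036,-0.001,0.01,0],
  [0,0,0,-0.042,-0.001,0.011,0],
  [0,0,0,-0.048,-0.002,0.013,0],
  [0,0,0,-0.054,-0.002,0.015,0],
  [0,0,0,-0.06,-0.002,0.016,0],
])

```text
t: 13.82
ee_pos: [467.9, -47.8, 72.9]
orientation: [-1.253, -1.493, -0.96]
ft_force: [-0.5, 0.0, -1.0]
width: 0.1
grasp_force: 0.6
```

```bash
python3 - <<'E'
from h import *
o,_=st();ang('s13')
E
```

```text
t 13.825 case [-182.698  -55.18    72.948] w [467.906 -47.781  72.948] q [-0.601  0.991  1.679  0.763  1.645 -1.24 ] F [-0.453  0.036 -1.029] wid 0.10438867898619542
n 612 theta [0.04  0.049 0.056]
```

Emit:
servo_tool([
  [0,0,0,-0.006,0,0.002,0],
  [0,0,0,-0.012,0,0.003,0],
  [0,0,0,-0.018,0,0.005,0],
  [0,0,0,-0.024,0,0.006,0],
  [0,0,0,-0.03,0,0.008,0],
  [0,0,0,-0.036,0,0.01,0],
  [0,0,0,-0.042,0,0.011,0],
  [0,0,0,-0.048,0,0.013,0],
  [0,0,0,-0.054,0,0.015,0],
  [0,0,0,-0.06,0,0.016,0],
])

```text
t: 15.12
ee_pos: [467.8, -47.8, 60.5]
orientation: [-1.253, -1.493, -0.96]
ft_force: [0.1, -0.3, 0.2]
width: 0.6
grasp_force: 0.0
```

```bash
python3 - <<'E'
from h import *
o,_=st();C=ang('s14');print(np.percentile(C[:,2],[5,50,95])+90.5)
im=cv2.imread('pics/s14.png')[90:260,160:330];cv2.imwrite('pics/c14.png',cv2.resize(im,None,fx=3.5,fy=3.5,interpolation=cv2.INTER_CUBIC))
E
```

```text
t 15.125 case [-182.773  -55.186   60.544] w [467.836 -47.81   60.544] q [-0.601  1.013  1.672  0.762  1.635 -1.25 ] F [ 0.13  -0.275  0.242] wid 0.6419471888799492
n 609 theta [0.038 0.046 0.055]
[ 96.742  98.558 100.1  ]
```

View pics/c14.png

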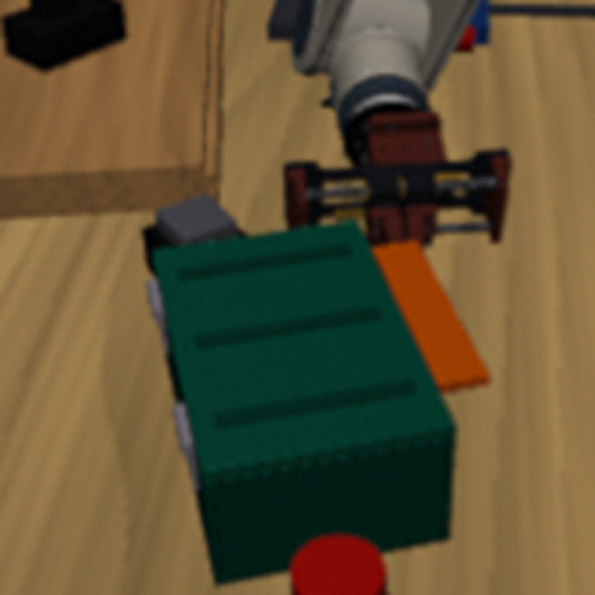

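The case is shut: the lip top measures 98.6 mm, and the angle stayed the same while the fingers dropped 12 mm clear. I'll withdraw along the finger axis.

Emit:
servo_tool([
  [0,0,0,-0.01,-0.02,-0.1,0],
  [0,0,0,-0.01,-0.05,-0.25,0],
  [0,0,0,-0.01,-0.08,-0.4,0],
  [0,0,0,0,-0.1,-0.6,0],
  [0,0,0,0.1,-0.1,-0.75,0],
  [0,0,0,0.25,-0.1,-0.8,0],
  [0,0,0,0.4,-0.1,-0.8,0],
  [0,0,0,0.4,-0.1,-0.8,0],
  [0,0,0,0.4,-0.1,-0.8,0],
])

```text
t: 16.3
ee_pos: [471.1, -183.5, 179.2]
orientation: [-1.254, -1.493, -0.959]
ft_force: [0.8, -0.7, -0.1]
width: 0.4
grasp_force: 0.0
```

```bash
python3 - <<'E'
from h import *
st();ang('s15');im,d=grab('top','t15')
E
```

```text
t 16.3 case [-221.997 -185.168  179.187] w [ 471.084 -183.542  179.187] q [-0.757  0.886  1.51   0.658  1.911 -1.126] F [ 0.756 -0.704 -0.149] wid 0.3979812317821385
n 603 theta [0.038 0.046 0.053]
```

View pics/t15.png

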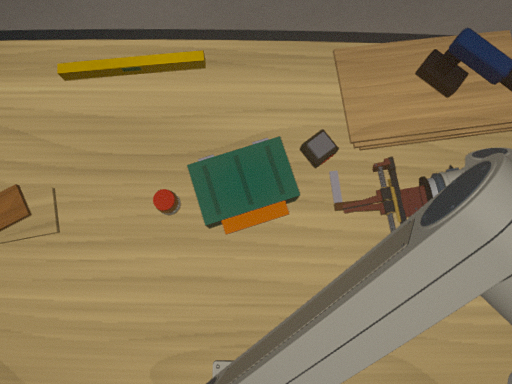

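The case is shut at (245,185) and the hand is clear at (390,200). The jar (165,201), battery (319,148) and square's blade (335,187) are where they were.

```bash
python3 -c "
from workcell import ctrl
print(ctrl.close_job())"
```

```text
the job is handed in; nothing more can be done
None
```

The case is shut and the job handed in at 16 s: I tipped the lid with the fingertips, caught it at about 0.9 rad and lowered it gently. The hand is clear, the jar and battery are unmoved, and so is the square as far as the hand leaves it visible.

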